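# Set the roller-gap adjuster of a dough sheeter through its access slot

### The arm

A 6-joint arm with a two-finger parallel gripper is mounted at the origin on the work surface. World frame = base frame: x ahead of the robot, y to its left, z up, the work surface at z = 0. Lengths are in m, angles in rad, forces in N, time in s.
With the tool pointing down it reaches from about 0.325 to 0.875 m from the base axis. Payload 4.4 kg.
Tool frame: the origin (TCP) lies at the very end of the fingers, on their centre line; the grasp point (between the pads) lies 19 mm behind it (pinch_z is the distance from the TCP to the grasp point, in m); z points along the fingers, y is the direction in which the jaws open and shut (so a half turn about z gives the same grasp; the last joint's range is limited). The gripper opens to 85 mm and grips with 20 to 120 N. Pads are 22 mm wide; open, the fingers measure 114 mm over their backs; the gripper's body (76 mm by 85 mm) begins 54 mm behind the grasp point. The pads swing forward as they close: fully open they stand 13 mm farther back than shut.
Start: joints at [1.016, 0.207, 1.542, -0, 1.393, -0.15], TCP at [0.226, 0.529, 0.231] pointing down, gripper open.
Joint ranges: [-2.73, 2.73], [-0.86, 2.22], [0.23, 2.46], [-1.11, 4.25], [0.08, 2.63], [-2.82, 2.82]. Speed limits (rad/s): [2.79, 2.79, 3.14, 3.14, 3.14, 3.14].

### API

Orientations are given as a unit quaternion [w, x, y, z].
In Python, from workcell import observe, grab_frame, sign_off, regions_of, pinch_z gives the robot as it stands.
- The arm moves only by the shell command python3 -m crank 'ROWS' [OPENING] [FORCE]. ROWS is JSON, a list of rows, each a list of 4 numbers: the shift along the tool's x, y, z in m, then the turn about the tool's z in rad. A call has 1 to 8 rows; each row shifts and turns the commanded pose from where the row before left it, along the tool's axes as they then stand; what a row does not reach is not made up. A row lasts 1/10 s, in which the tool goes at most 50 mm and 8.59 degrees, less where a joint would pass 70% of its speed; a pose out of reach is approached as far as the arm can. A call is refused whole if a number of a shift passes 0.05 or a number of a turn 0.15, either way. A call with a gripper value outside its range is refused whole. OPENING is the opening, from 0 (shut) to 1 (fully open), set as the call begins (- or left out, the last holds). The fingers move at their own pace and stop on an object; FORCE is the grip in N (left out, the last holds). Time passes only in rows, so rows that do not move let the fingers close. It gives the time, the measured TCP pose, the force and the opening at its end, in the units of the state.
- observe(): the state, without advancing time (a new reading comes with each control period).
- grab_frame(name): name is "scene" or "top" or "wrist"; returns a dict with "pixels" (480x640x3 uint8, blue, green, red), "vfov" (degrees; the focal length in pixels is half the picture's height over the tangent of half this angle, whatever the lens; pixels are square), "cx", "cy" (the principal point, pixels), "T" (4x4, takes a point from camera to world coordinates); the wrist camera has in their place "tool_from_camera" (4x4, takes a point from camera to tool coordinates, whose origin is the TCP and whose axes are the flange's). Camera axes: x right, y down, z forward; pixel columns grow to the right and rows downward; lengths in m; the calibration is good to about 2 mm. A picture is of the moment at which its call begins: read the wrist's pose just before it. There is no depth.
- sign_off(): hands the job in, once; it reports no verdict.
Trained networks look in the newest picture that a camera, given by its name, has taken for a name from the list of things; names that differ only in an ending like _2 or _b are one class to them, and where a whole thing is asked for, a point or a joint stands for the part that bears it (a point fixed in the world has none). Each returns a list of dicts, best first, with "p" (0 to 1); they miss things now and then, are a little off and sometimes report something else, mostly with a low value. They report only what shows in the picture. A call takes as long as a camera call. They do not tell look-alikes from the thing itself.
- regions_of(camera, label): "region" (480x640 bool, what is visible of it) and "extent" ([centre column, centre row, width, height] in pixels, round what is visible of it).
The state is a dict: "clock": time; "joint_positions": joint angles; "joint_vel": joint speeds; "joint_torque": joint torques, N m; "position": TCP position; "eef_rot": TCP orientation; "wrist_force": force on the tool from outside, world axes, zero at the start; "moment": the same for the moment, N m; "gripper_width": finger opening in m.
Only numpy, scipy, OpenCV 4.12 (cv2) and the standard library are available. Lean on these libraries where they do the work, as an engineer would, in place of code of your own. Each camera call takes 0.05 s, during which the arm holds its last target. There are 200 camera calls.

### The job

Take the orange adjusting tool out of its blue stand, put its blade through the slot on top of the dough sheeter and push the star wheel round tooth by tooth along the red arrow until the red pointer comes up against its stop, somewhere in the green, then press that last tooth home with a firm steady push of about 15 N for half a second. Use only the tool on the wheel, never more than 25 N on it, do not touch the pointer, and leave the other things on the bench where they are. At the end put the tool back in its stand, fully home, and let go.

Things in the scene. Friction and masses are not known exactly. Their poses are not given: they have to be found in the camera images.
- sheeter: benchtop dough sheeter, fixed, at a new place and yaw (within 0.3 rad) each time. Its grey adjuster cheek is 120 (x) by 60 (y) by 120 mm high with a flat aluminium cover; origin: centre of the cheek's underside, z up, x along the slot and the red arrow. On the -y side lie rollers and a second cheek, at most 130 mm high. More than 25 N between tool and sheeter (cover or wheel) is too much
- slot (a point): middle of the access slot at the cover's upper face, 120 mm above the bench; axes as the sheeter. Slot 26 mm along x by 14 mm along y, cover 4 mm thick. Wheel tooth tips pass 8 mm below this face, the wheel's hub is 18 mm below it; a blade tip 13 to 16 mm below it lies properly between two teeth. Pressing the slot's end does not count: keep the tip within 9 mm of the middle in x
- wheel_axis (a point): centre of the hidden brass star wheel, 38 mm below the slot's middle; axis along the sheeter's y. 12 straight teeth 4 mm thick, tip radius 30, root radius 20, 10 mm wide. Any phase (tooth or gap under the slot), stays where left. A tooth pushed to +x turns it: about 4 N at first (lost motion, 0 to 65 degrees), then 6 N as the pointer turns with it, degree for degree. To -x it turns back alone
- pointer (a joint): angle of the red pointer, rad; starts between 0 and 0.4 and grows as the top of the wheel is pushed to +x. Its hidden stop lies somewhere between 0.85 and 1.15 (green: 0.82 to 1.18); there the wheel stops yielding. It stays where left. In all 50 to 100 degrees of wheel travel (30 degrees a tooth). At the stop the wheel may be pressed by any tooth the slot reaches
- needle: the red pointer arm, a 6 mm rod 50 mm long on the cheek's +y side (up to 15 mm above the cover, 33 to 55 mm from the slot's middle in y), turning about the wheel's axis; its bent-over end runs just above the curved scale. Origin on the wheel's axis. Not to be touched
- needle_tip (a point): the bent-over end of the red pointer
- green_mark (a point): middle of the green part of the curved white scale, on its outer face (scale radius 45 mm about the wheel's axis, 16 mm wide along y; the green part is 16 mm long)
- adjuster_tool: adjusting tool, loose, about 110 g, standing upright in the stand: a square orange grip 20 x 20 mm from 32 to 100 mm above the blade tip, below it a steel blade 4 mm (x) by 10 mm (y), whose last 4 mm narrow to 2.6 by 7 mm. Origin at the blade's tip, z up along the grip
- tool_tip (a point): tip of the blade
- stand: blue stand block 60 x 60 x 45 mm, fixed, at a different place and yaw each time; origin at the centre of its underside
- stand_mouth (a point): middle of the stand's hole at its upper face, 45 mm above the bench; the hole goes right through, 12 mm along x by 16 mm along y; axes as the stand. When the tool is home its grip sits on the stand's top and the blade tip is 32 mm below this point
- nozzle: steel piping nozzle, a cone 38 mm across and 50 mm high, origin at the centre of its underside; leave alone
- cutter: copper ring cutter, 56 mm across and 35 mm high, origin at the centre of its underside; leave alone
- jar: amber glass jar with red cap, 50 mm across and 65 mm high, origin at the centre of its underside; leave alone
Mind the look-alikes: they are no part of the job. There is more than one size of the adjuster_tool; the one meant has the size given above.

How it is judged:
By the outcome, as a careful person would: the job done as asked, in the order asked, and still so for the second after the job is handed in, with the robot touching nothing.
It also fails if it takes over 67 s, if anything falls off the work surface, if the arm or the gripper's body presses on something with over 40 N, if the wrist force passes 120 N, or if a joint passes its speed limit or range.

## Working session

There is one attempt and no reset: what is moved stays moved. The work goes in short steps, Python scripts to look and compute and a shell command to move; the robot and the scene stay as the last step left them, time stands still between calls to the robot, and variables do not carry over. Pictures are saved under pics/ and viewed, about 8 in all and at most 12, crops included, and the job is handed in when it is done.

```bash
mkdir -p pics; ls
python3 - <<'E'
from workcell import *
import cv2,numpy as np
s=observe();print(s['clock'],s['position'],s['eef_rot'],s['wrist_force'],s['gripper_width'],pinch_z)
for c in ['scene','top']:
    f=grab_frame(c);cv2.imwrite(f'pics/{c}0.png',f['pixels']);np.savez(f'{c}0.npz',**f)
    print(c,f['vfov'],f['cx'],f['cy'],np.round(f['T'],4).tolist())
    for l in ['adjuster_tool','stand','sheeter','needle','green_mark','slot','stand_mouth','needle_tip']:
        print(l,[(round(d['p'],2),np.round(d['extent']).tolist()) for d in regions_of(c,l)[:4]])
print(observe()['clock'])
E
```

```text
pics
0.0 [0.22605884 0.52786952 0.23008114] [-3.91816219e-04  2.01006938e-01  9.79589112e-01 -1.10900031e-03] [0.58440475 0.36947143 0.09659418] 0.08545491669118095 0.0187
scene 52.37782912574241 323.9998737051649 243.6046056704681 [[0.5034, 0.6776, -0.5362, 0.99], [0.864, -0.3886, 0.3201, -0.1714], [0.0085, -0.6244, -0.781, 0.7144], [0.0, 0.0, 0.0, 1.0]]
adjuster_tool [(0.94, [342.0, 181.0, 18.0, 52.0]), (0.89, [356.0, 213.0, 16.0, 31.0]), (0.65, [383.0, 198.0, 18.0, 29.0])]
stand [(0.73, [354.0, 242.0, 49.0, 45.0]), (0.33, [358.0, 217.0, 15.0, 36.0])]
sheeter [(0.96, [139.0, 358.0, 279.0, 236.0])]
needle []
green_mark [(0.74, [138.0, 356.0, 272.0, 234.0]), (0.36, [359.0, 216.0, 18.0, 37.0])]
slot [(0.82, [138.0, 355.0, 275.0, 232.0])]
stand_mouth [(0.9, [357.0, 238.0, 49.0, 39.0])]
needle_tip [(0.53, [243.0, 249.0, 10.0, 10.0])]
top 54.035209747950724 311.2391340788394 240.27727812391055 [[-0.0084, -0.9841, 0.1775, 0.4437], [-0.9999, 0.0093, 0.0041, 0.0943], [-0.0056, -0.1775, -0.9841, 0.7557], [0.0, 0.0, 0.0, 1.0]]
adjuster_tool [(0.73, [242.0, 332.0, 31.0, 24.0]), (0.67, [262.0, 267.0, 21.0, 19.0]), (0.62, [196.0, 318.0, 39.0, 32.0])]
stand [(0.65, [267.0, 270.0, 44.0, 40.0])]
sheeter [(0.81, [518.0, 222.0, 241.0, 159.0])]
needle [(0.55, [412.0, 256.0, 23.0, 22.0])]
green_mark [(0.83, [518.0, 226.0, 244.0, 156.0])]
slot [(0.97, [518.0, 226.0, 243.0, 152.0])]
stand_mouth [(0.56, [268.0, 269.0, 41.0, 43.0])]
needle_tip [(0.71, [414.0, 258.0, 18.0, 21.0]), (0.59, [196.0, 179.0, 37.0, 39.0])]
0.9
```

View pics/scene0.png

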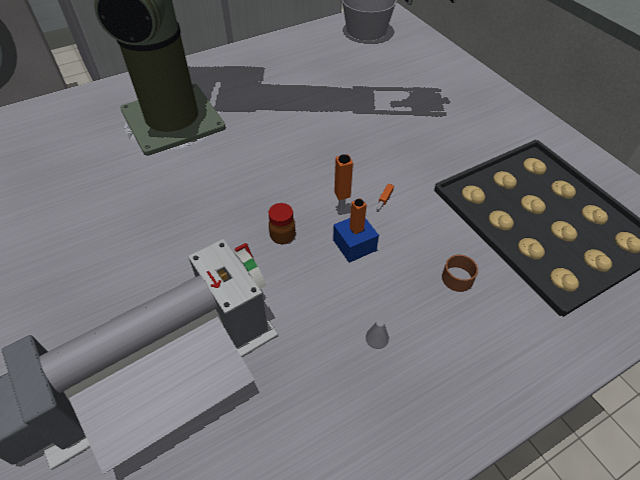

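View pics/top0.png

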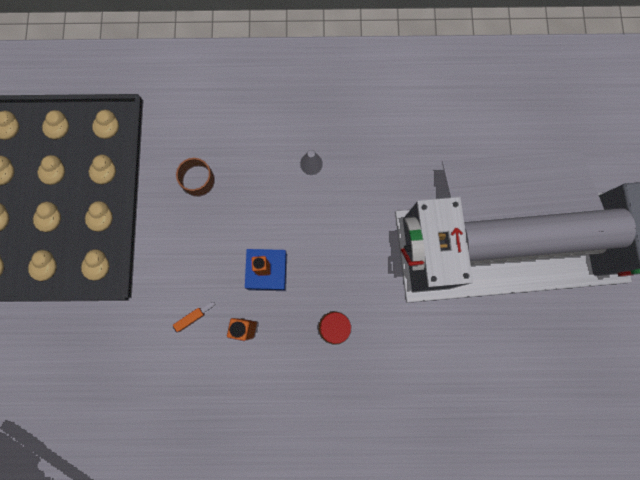

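Scene: the tool in the blue stand is at (358,215); a bigger one stands by itself at (343,177), and a small one lies at (385,197). The one in the stand fits ("standing upright in the stand"). Top view: stand (266,270), cover (443,243), slot (444,241), arrow pointing image-up (world +x), needle (412,260). An enlarged crop will confirm this.

Run:
```python
import cv2,numpy as np
a=cv2.imread('pics/top0.png')
b=cv2.imread('pics/scene0.png')
z=lambda im,x,y,w,h,k:cv2.resize(im[y:y+h,x:x+w],None,fx=k,fy=k,interpolation=cv2.INTER_CUBIC)
A=z(a,395,190,80,110,5) # 400x550
B=z(a,225,240,70,55,5)  # 350x275
C=z(b,315,145,70,55+0,5)
C=z(b,325,145,70,120,2.25)
C=cv2.resize(C,(160,275))
im=np.zeros((550,760,3),np.uint8);im[:,:400]=A;im[:275,405:755]=B;im[275:,405:565]=C
cv2.imwrite('pics/crop1.png',im)
```

```text
(no output)
```

View pics/crop1.png

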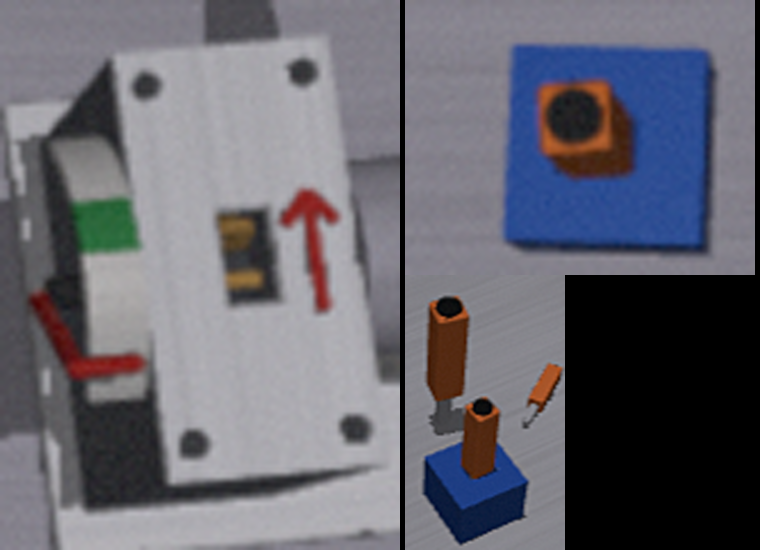

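The crop confirms it: the tool in the stand is orange, 20 mm square and the mid-size one. Slot corners and two brass teeth are visible, and the pointer is below the green. Next I compute positions.

```bash
cat > h.py <<'E'
import numpy as np,cv2
def ray(f,px):
    fl=240/np.tan(np.radians(float(f['vfov'])/2)); px=np.atleast_2d(px)
    d=np.c_[(px[:,0]-f['cx'])/fl,(px[:,1]-f['cy'])/fl,np.ones(len(px))]
    return f['T'][:3,3],d@f['T'][:3,:3].T
def atz(f,px,z):
    o,d=ray(f,px); return o+d*((z-o[2])/d[:,2])[:,None]
E
python3 - <<'E'
from h import *
f=np.load('top0.npz')
def go(n,c,off,z):
    p=atz(f,np.array(c)/5+off,z);e=p[:-1]-p[1:]
    print(n,np.round(p.mean(0),4),'sides',np.round(np.linalg.norm(np.diff(np.r_[p,p[:1]],axis=0),axis=1),4))
    v=[p[1]-p[0],p[2]-p[1],p[2]-p[3],p[3]-p[0]]
    print('  yaws',[round(float(np.degrees(np.arctan2(u[1],u[0]))),1) for u in v])
    return p
o=[395,190]
go('cover',[(113,55),(328,38),(382,462),(168,485)],o,.12)
go('slot',[(217,212),(268,207),(281,300),(230,305)],o,.12)
go('teethtop',[(222,222),(250,220),(250,245),(225,245)],o,.112)
q=atz(f,np.array([(240,232),(245,278)])/5+o,.111);print('teeth',q)
o=[225-81,240]
go('stand',[(512,45),(708,50),(707,248),(505,243)],o,.045)
go('grip',[(538,85),(610,82),(612,152),(541,156)],o,.113)
print('big',atz(f,[(238,329)],.13))
from workcell import observe
s=observe();print(s['wrist_force'],s['position'])
E
```

```text
cover [ 0.5552 -0.0856  0.12  ] sides [0.0602 0.1184 0.0582 0.1199]
  yaws [-85.9, -176.7, -84.4, -175.7]
slot [ 0.5554 -0.086   0.12  ] sides [0.0141 0.026  0.014  0.026 ]
  yaws [-84.9, -175.6, -84.9, -175.4]
teethtop [ 0.5633 -0.0853  0.112 ] sides [0.0078 0.0071 0.0069 0.0065]
  yaws [-86.4, 176.6, -90.5, -175.9]
teeth [[ 0.56374138 -0.08647516  0.111     ]
 [ 0.5507505  -0.08710618  0.111     ]]
stand [0.528  0.1669 0.045 ] sides [0.0601 0.0604 0.061  0.0605]
  yaws [-92.0, 179.8, -91.9, 178.9]
grip [0.5275 0.169  0.113 ] sides [0.0199 0.0194 0.0195 0.0197]
  yaws [-88.1, -177.9, -87.3, -176.8]
big [[0.439585   0.19362969 0.13      ]]
[-0.58049097  0.54976079  0.05792109] [0.22646565 0.52850418 0.23129291]
```

```bash
python3 -m crank '[[0,0,0,0.1414],[0,0,0,0.1414],[0,0,0,0.1414],[0,0,0,0.1414],[0,0,0,0.1414],[0,0,0,0.1414],[0,0,0,0.1414],[0,0,0,0.1414]]' 0.6 100
cat > to.py <<'E'
# usage: to.py x y z yawdeg(tool y axis): remaining shift in tool axes
import sys,numpy as np
from scipy.spatial.transform import Rotation as R
from workcell import observe
s=observe();r=R.from_quat(s['eef_rot'],scalar_first=True).as_matrix();p=s['position']
yaw=np.degrees(np.arctan2(r[1,1],r[0,1]))
print('clock',round(s['clock'],2),'tcp',np.round(p,4),'yaw_y',round(yaw,2),'tilt',np.round(r[:2,2],4),'F',np.round(s['wrist_force'],2),'w',round(s['gripper_width'],4))
if len(sys.argv)>4:
    t=np.array(list(map(float,sys.argv[1:5])))
    dy=(yaw-t[3]+180)%360-180
    print('shift',np.round(r.T@(t[:3]-p),4),'turn',round(np.radians(dy),4))
E
python3 to.py 0.5275 0.168 0.16 1.5
```

```text
clock: 1.7
position: [0.2265, 0.5285, 0.2313]
eef_rot: [-0.0, 0.697, 0.717, 0.0]
wrist_force: [0.2, -0.1, 0.4]
gripper_width: 0.0513
clock 1.7 tcp [0.2265 0.5285 0.2313] yaw_y 1.66 tilt [0.     0.0001] F [ 0.18 -0.11  0.42] w 0.0513
shift [-0.3691  0.2905  0.0713] turn 0.0028
```

```bash
python3 -m crank '[[-0.046,0.036,0,0],[-0.046,0.036,0,0],[-0.046,0.036,0,0],[-0.046,0.036,0,0],[-0.046,0.036,0,0],[-0.046,0.036,0,0],[-0.046,0.036,0.01,0],[-0.046,0.036,0.02,0]]' >/dev/null
python3 -m crank '[[0,0,0,0],[0,0,0,0]]' >/dev/null
python3 to.py 0.5275 0.168 0.052 1.5
python3 - <<'E'
from workcell import *
from h import *
from scipy.spatial.transform import Rotation as R
s=observe();f=grab_frame('wrist');cv2.imwrite('pics/w1.png',f['pixels'])
T=np.eye(4);T[:3,:3]=R.from_quat(s['eef_rot'],scalar_first=True).as_matrix();T[:3,3]=s['position']
f['T']=T@f['tool_from_camera'];np.savez('w1.npz',**f)
for d in regions_of('wrist','adjuster_tool')+regions_of('wrist','stand'): print(d['p'],np.round(d['extent'],1))
E
```

```text
clock 2.7 tcp [0.4817 0.224  0.2061] yaw_y 1.83 tilt [-0.0017  0.0002] F [-0.45 -0.02 -0.39] w 0.0512
shift [-0.0574  0.0442  0.154 ] turn 0.0058
0.8 [369.9 298.6  21.2  58.8]
0.79 [191.9 218.8 142.5  50. ]
0.68 [293.9 146.2  48.7  72.1]
0.89 [369.6 273.8  69.5  79.5]
0.28 [370.4 297.6  24.8  57.9]
```

View pics/w1.png

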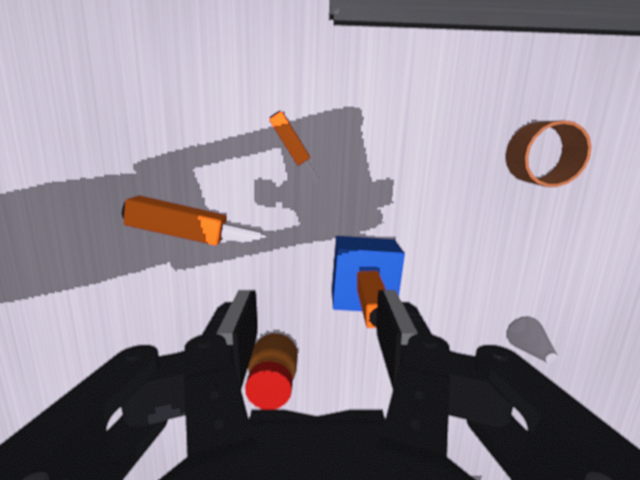

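```bash
python3 -m crank '[[-0.03,0.022,0,0],[-0.0274,0.0222,0,0],[0,0,0.04,0],[0,0,0.04,0],[0,0,0.04,0],[0,0,0.03,0],[0,0,0,0]]' >/dev/null
python3 to.py 0.5275 0.168 0.052 1.5
```

```text
clock 3.55 tcp [0.5227 0.17   0.0523] yaw_y 2.14 tilt [-0.0102 -0.0014] F [-1.06 -1.03 -0.52] w 0.051
shift [-0.0021  0.0047  0.0003] turn 0.0112
```

```bash
python3 -m crank '[[-0.002,0.0047,0,0],[0,0,0,0],[0,0,0,0]]' >/dev/null
python3 to.py 0.5275 0.168 0.052 1.5
python3 -m crank '[[0,0,0,0],[0,0,0,0],[0,0,0,0],[0,0,0,0],[0,0,0,0],[0,0,0,0]]' 0 100 >/dev/null
python3 to.py 0.5275 0.168 0.052 1.5
```

```text
clock 3.85 tcp [0.5349 0.1679 0.0594] yaw_y 2.02 tilt [0.0053 0.0008] F [ 0.37 -0.06 -0.3 ] w 0.0512
shift [ 0.0004 -0.0075  0.0074] turn 0.009
clock 4.45 tcp [0.5332 0.1673 0.0578] yaw_y 1.99 tilt [0.0013 0.0003] F [-1.07 -0.24  5.32] w 0.0186
shift [ 0.0009 -0.0056  0.0058] turn 0.0086
```

```bash
python3 -m crank '[[0,0,-0.01,0],[0,0,-0.02,0],[0,0,-0.03,0],[0,0,-0.04,0],[0,0,-0.03,0],[0,0,-0.01,0],[0,0,0,0],[0,0,0,0]]' >/dev/null
python3 to.py
python3 - <<'E'
from workcell import *
from h import *
s=observe();print(s['position'],s['moment'])
ims=[]
for c in ['scene','top']:
    f=grab_frame(c);cv2.imwrite(f'pics/{c}2.png',f['pixels']);np.savez(f'{c}2.npz',**f)
    T=f['T'];fl=240/np.tan(np.radians(f['vfov']/2))
    q=T[:3,:3].T@(s['position']-[0,0,.045]-T[:3,3]);u=int(fl*q[0]/q[2]+f['cx']);v=int(fl*q[1]/q[2]+f['cy']);print(c,u,v)
    x0,y0=u-40,v-60
    print(x0,y0);ims.append(cv2.resize(f['pixels'][y0:y0+100,x0:x0+80],None,fx=5,fy=5,interpolation=cv2.INTER_CUBIC))
cv2.imwrite('pics/crop2.png',np.hstack(ims))
E
```

```text
clock 5.25 tcp [0.5313 0.167  0.1949] yaw_y 1.99 tilt [-0.0031 -0.0005] F [ 0.07  0.19 -1.65] w 0.0191
[0.53128809 0.1670133  0.19485665] [-0.00095209 -0.01840054 -0.02515725]
scene 358 188
318 128
top 257 257
217 197
```

View pics/crop2.png

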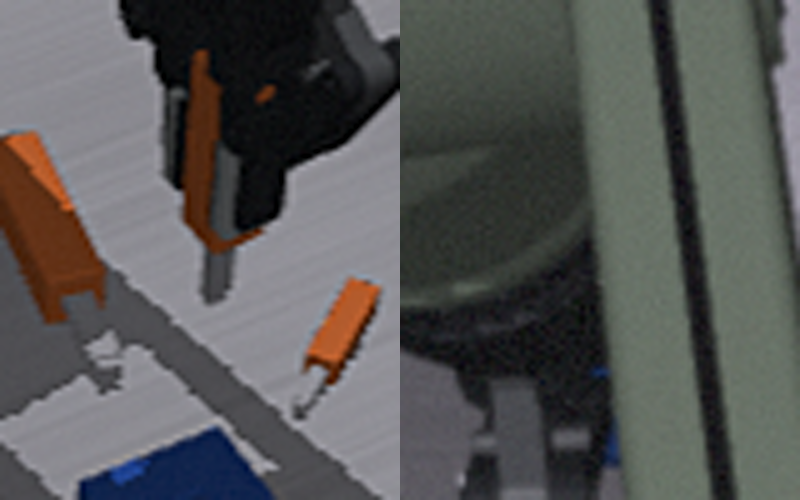

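Run:
```python
import cv2,numpy as np
a=cv2.imread('pics/scene0.png')[120:280,230:430];b=cv2.imread('pics/scene2.png')[120:280,230:430]
cv2.imwrite('pics/crop3.png',cv2.resize(np.hstack([a,b]),None,fx=2,fy=2,interpolation=cv2.INTER_CUBIC))
```

```text
(no output)
```

View pics/crop3.png

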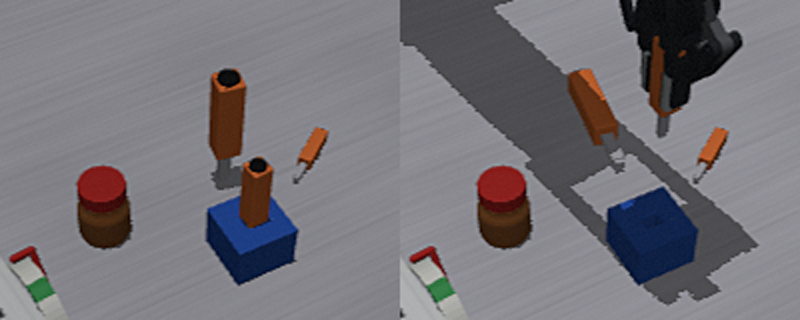

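The taller look-alike, which had been balanced on its blade tip, now lies on its side. It was already down at 2.7 s, when the fingertips were about 80 mm away from it and above it, so it toppled by itself. Next I check the blade direction with the wrist camera.

Run:
```python
from workcell import *
from h import *
from scipy.spatial.transform import Rotation as R
s=observe();f=grab_frame('wrist')
C=f['tool_from_camera'];print(np.round(C,3).tolist(),f['vfov'],f['cx'],f['cy'])
fl=240/np.tan(np.radians(f['vfov']/2))
for z in [-.0187,.013,.045]:
    q=np.linalg.inv(C)@[0,0,z,1];print(z,fl*q[0]/q[2]+f['cx'],fl*q[1]/q[2]+f['cy'],'px/mm',fl/q[2]/1000)
im=f['pixels'];cv2.imwrite('pics/w2.png',im)
a=cv2.resize(im[180:400,210:430],None,fx=2.5,fy=2.5,interpolation=cv2.INTER_CUBIC)
b=cv2.resize(cv2.imread('pics/scene2.png')[195:270,325:385],None,fx=4,fy=4,interpolation=cv2.INTER_CUBIC)
o=np.zeros((550,800,3),np.uint8);o[:,:550]=a;o[:300,555:795]=b;cv2.imwrite('pics/crop4.png',cv2.convertScaleAbs(o,alpha=1.3))
```

```text
[[0.0, -0.959, -0.284, 0.072], [1.0, 0.001, -0.0, 0.001], [0.001, -0.284, 0.959, -0.143], [0.0, 0.0, 0.0, 1.0]] 67.48620842288204 316.5863142393369 239.9458899752823
-0.0187 314.51919740219097 327.96922429316993 px/mm 2.5787970237188995
0.013 314.931006744949 293.1319044963292 px/mm 2.1169799412675965
0.045 315.22002052602124 268.6825672144827 px/mm 1.792870001776953
```

View pics/crop4.png

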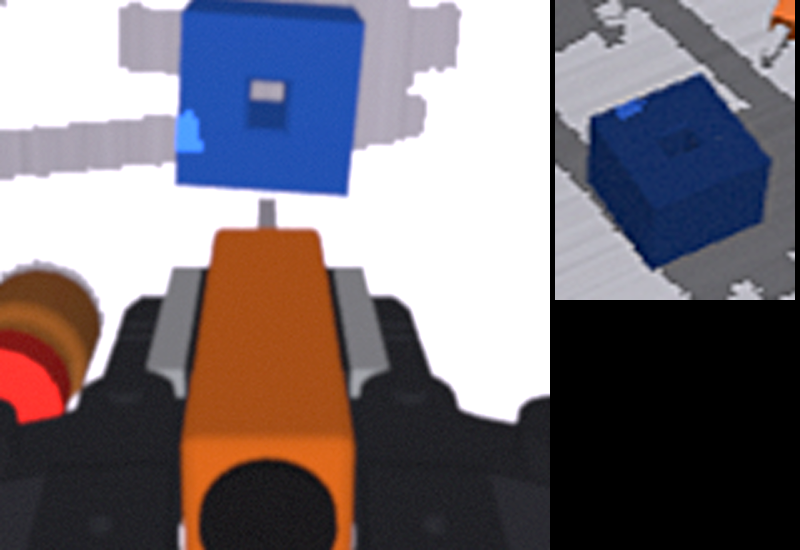

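```bash
python3 to.py 0.5554 -0.086 0.205 4.5
python3 - <<'E'
from h import *
from workcell import observe
from scipy.spatial.transform import Rotation as R
import numpy as np
f=dict(vfov=67.486,cx=316.586,cy=239.946)
C=np.array([[0,-.959,-.284,.072],[1,.001,0,.001],[.001,-.284,.959,-.143],[0,0,0,1]])
s=observe();T=np.eye(4);T[:3,:3]=R.from_quat(s['eef_rot'],scalar_first=True).as_matrix();T[:3,3]=s['position'];f['T']=T@C
c=np.array([[247,78],[290,78],[288,130],[247,130],[187,10],[362,20],[347,193],[177,184]])/2.5+[210,180]
p=atz(f,c,.045);print(np.round(p,4),p[:4].mean(0),p[4:].mean(0))
E
```

```text
clock 5.4 tcp [0.5309 0.167  0.1941] yaw_y 1.99 tilt [-0.0048 -0.0007] F [-0.37  0.45 -0.52] w 0.0191
shift [-0.2537  0.0156 -0.0109] turn -0.0438
[[0.5244 0.177  0.045 ]
 [0.5386 0.1775 0.045 ]
 [0.5387 0.1597 0.045 ]
 [0.5249 0.1592 0.045 ]
 [0.5043 0.1988 0.045 ]
 [0.5612 0.1975 0.045 ]
 [0.56   0.138  0.045 ]
 [0.5015 0.1391 0.045 ]] [0.53168343 0.16833173 0.045     ] [0.53173814 0.16833876 0.045     ]
```

```bash
python3 -m crank '[[0,0,-0.011,-0.044],[-0.04,0.001,0,0],[-0.045,0.0015,0,0],[-0.045,0.0015,0,0],[-0.045,0.0015,0,0],[-0.045,0.0015,0,0],[-0.033,0.0012,0,0],[0,0,0,0]]' >/dev/null
python3 -m crank '[[0,0,0,0],[0,0,0,0],[0,0,0,0]]'>/dev/null
python3 to.py 0.559 -0.0846 0.205 4.5
cat > w.py <<'E'
import sys
from workcell import *
from h import *
from scipy.spatial.transform import Rotation as R
def wrist(n):
    s=observe();f=grab_frame('wrist');cv2.imwrite(f'pics/{n}.png',f['pixels'])
    T=np.eye(4);T[:3,:3]=R.from_quat(s['eef_rot'],scalar_first=True).as_matrix();T[:3,3]=s['position']
    f['T']=T@f['tool_from_camera'];np.savez(f'{n}.npz',**f);return s,f
E
python3 - <<'E'
from w import *
s,f=wrist('w3');im=f['pixels']
o=cv2.resize(im[180:300,230:390],None,fx=5,fy=5,interpolation=cv2.INTER_CUBIC);cv2.imwrite('pics/crop5.png',o);print(s['position'],im[180:300,230:390].mean())
E
```

```text
clock 6.5 tcp [ 0.5603 -0.0829  0.2071] yaw_y 4.62 tilt [-0.001   0.0006] F [-0.12  1.31 -0.91] w 0.019
shift [-0.0016 -0.0014  0.0021] turn 0.0021
[ 0.56029015 -0.08288573  0.20712702] 144.20901041666667
```

View pics/crop5.png

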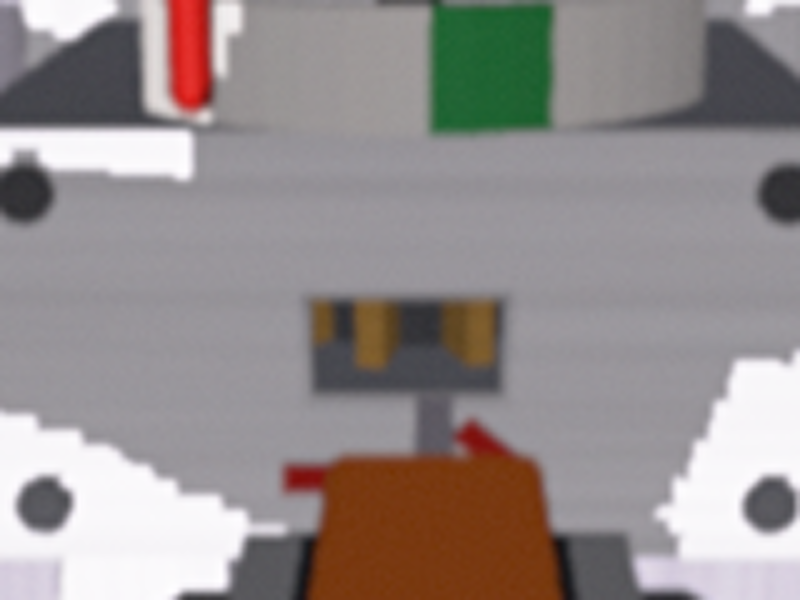

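Run:
```python
from h import *
f=dict(np.load('w3.npz'))
c=lambda *a:np.array(a)/5.+[230,180]
p=atz(f,c((310,297),(502,297),(500,392),(312,392)),.12);m=p.mean(0);print('slot',p,m)
ux=np.array([np.cos(np.radians(4.5)),np.sin(np.radians(4.5)),0]);uy=np.array([-ux[1],ux[0],0])
for n,q,z in [('A',(372,367),.1115),('B',(482,367),.109),('tip',(433,397),.162),('green',(492,70),.125)]:
    d=atz(f,c(q),z)[0]-m;print(n,d@ux,d@uy)
s=atz(f,c((25,190),(788,192),(770,503),(43,503)),.12);print(s.mean(0),[np.degrees(np.arctan2(*(b-a)[1::-1])) for a,b in ((s[0],s[1]),(s[3],s[2]))])
# pointer angle: needle_tip at radius ~48 about axis
for r in (.045,.049):
  for th in np.arange(0,0.6,.1): pass
```

```text
slot [[ 0.5442308  -0.07954625  0.12      ]
 [ 0.56974173 -0.07746176  0.12      ]
 [ 0.57070328 -0.09083673  0.12      ]
 [ 0.54532737 -0.09291254  0.12      ]] [ 0.55750079 -0.08518932  0.12      ]
A -0.004900101581716233 -0.006013275858125499
B 0.010553475749172559 -0.006808204228005785
tip 0.00367491337895225 0.007520811820424457
green 0.010957104153033453 0.03795051455734138
[ 0.55762259 -0.08605316  0.12      ] [np.float64(4.511663725176604), np.float64(4.682924625258497)]
```

Slot is at crop (406,345), tooth A at (372,330), tooth B at (482,330), blade tip at (433,397), pointer at (190,100) left of the green at (492,70). I move over the gap between A and B and go down.

```bash
python3 -m crank '[[-0.003,-0.0015,0.01,0],[0,0,0.02,0],[0,0,0.008,0],[0,0,0,0],[0,0,0,0],[0,0,0,0]]' >/dev/null
python3 to.py 0.5590 -0.0858 0.151 4.5
python3 - <<'E'
from w import *
s,f=wrist('w4');im=f['pixels']
cv2.imwrite('pics/crop6.png',cv2.resize(im[200:290,250:380],None,fx=5,fy=5,interpolation=cv2.INTER_CUBIC))
E
```

```text
clock 7.15 tcp [ 0.5601 -0.0876  0.1706] yaw_y 4.53 tilt [ 0.0017 -0.0006] F [-0.2  -0.4  -1.24] w 0.0185
shift [ 0.0019 -0.0009  0.0196] turn 0.0005
```

View pics/crop6.png

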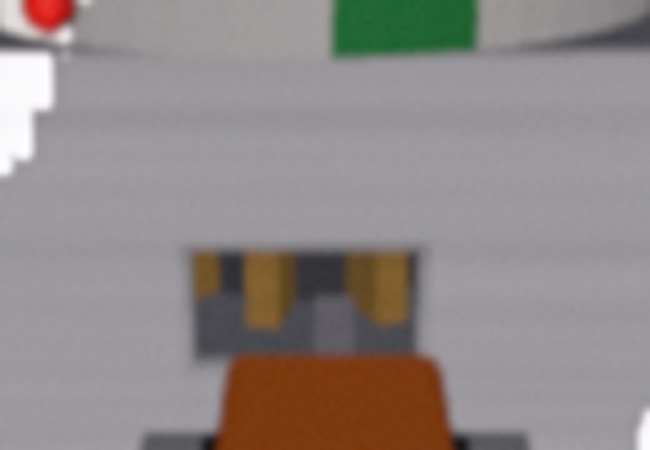

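```bash
python3 -m crank '[[0,-0.0007,0.004,0],[0,0,0.005,0],[0,0,0.005,0],[0,0,0.003,0],[0,0,0,0],[0,0,0,0]]' >/dev/null
python3 to.py 0.5590 -0.0858 0.151 4.5
```

```text
clock 7.8 tcp [ 0.5586 -0.0875  0.1524] yaw_y 4.52 tilt [-0.0004  0.0001] F [ 0.28  0.1  -2.11] w 0.0188
shift [0.0016 0.0005 0.0014] turn 0.0003
```

```bash
python3 -m crank '[[0,0,0.0015,0],[0,0.001,0,0],[0,0.0015,0,0],[0,0.0015,0,0]]' >/dev/null;python3 to.py
python3 -m crank '[[0,0.001,0,0],[0,0.001,0,0],[0,0,0,0],[0,0,0,0]]' >/dev/null;python3 to.py;python3 -m crank '[[0,0,0,0]]'
```

```text
clock 8.2 tcp [ 0.5627 -0.0872  0.1513] yaw_y 4.52 tilt [-0.0003 -0.0001] F [-1.66 -0.14 -0.68] w 0.0189
clock 8.6 tcp [ 0.564  -0.087   0.1508] yaw_y 4.51 tilt [-0.0016  0.    ] F [-4.7  -0.49 -0.53] w 0.0185
clock: 8.7
position: [0.5641, -0.087, 0.1508]
eef_rot: [-0.001, 0.679, 0.734, -0.0]
wrist_force: [-3.4, -0.4, 0.8]
gripper_width: 0.0189
```

```bash
python3 -m crank '[[0,0.001,0,0],[0,0.0008,0,0],[0,0,0,0],[0,0,0,0]]' >/dev/null;python3 to.py
python3 -m crank '[[0,-0.001,-0.008,0],[0,0,-0.008,0],[0,0,-0.006,0],[0,0,0,0],[0,-0.007,0,0],[0,-0.007,0,0],[0,0,0,0],[0,0,0,0]]' >/dev/null;python3 to.py
python3 - <<'E'
from w import *
s,f=wrist('w5');im=f['pixels']
cv2.imwrite('pics/crop7.png',cv2.resize(im[200:290,240:390],None,fx=5,fy=5,interpolation=cv2.INTER_CUBIC))
E
```

```text
clock 9.1 tcp [ 0.5662 -0.0867  0.1508] yaw_y 4.51 tilt [-0.0008  0.0004] F [-4.06  0.13 -1.58] w 0.0191
clock 9.9 tcp [ 0.551  -0.088   0.1728] yaw_y 4.5 tilt [-0.0005  0.0002] F [-0.01  0.78 -0.25] w 0.019
```

View pics/crop7.png

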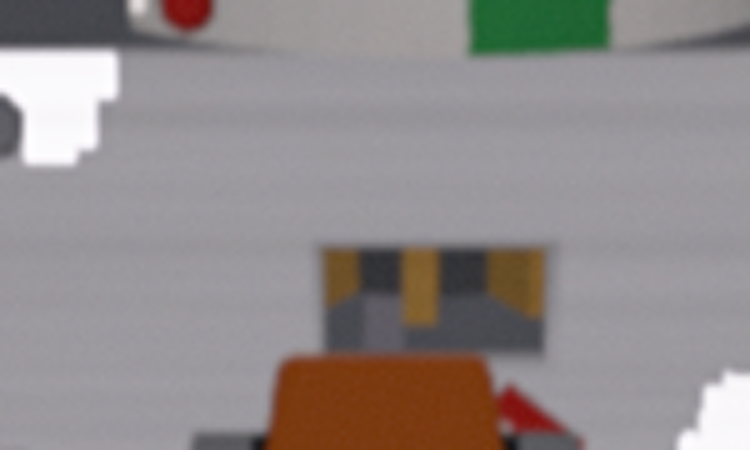

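```bash
python3 -m crank '[[0.0005,-0.0008,0.005,0],[0,0,0.006,0],[0,0,0.006,0],[0,0,0.005,0],[0,0,0,0],[0,0,0,0]]' >/dev/null;python3 to.py
python3 -m crank '[[0,0.002,0,0],[0,0.002,0,0],[0,0.002,0,0],[0,0.002,0,0],[0,0.0015,0,0]]' >/dev/null;python3 to.py
python3 -m crank '[[0,0.0015,0,0],[0,0.0015,0,0],[0,0.0015,0,0],[0,0.001,0,0],[0,0,0,0]]' >/dev/null;python3 to.py
```

```text
clock 10.55 tcp [ 0.5505 -0.0876  0.1508] yaw_y 4.52 tilt [-0.0006  0.0002] F [-1.09  0.24 -0.44] w 0.0192
clock 11.05 tcp [ 0.5597 -0.0868  0.1509] yaw_y 4.52 tilt [-0.0014  0.0001] F [-4.7  -0.79 -1.37] w 0.0188
clock 11.55 tcp [ 0.5658 -0.0863  0.151 ] yaw_y 4.52 tilt [0.     0.0003] F [-3.56 -0.87 -1.77] w 0.0193
```

```bash
python3 -m crank '[[0,-0.001,-0.008,0],[0,0,-0.008,0],[0,0,-0.006,0],[0,0,0,0],[0,-0.0075,0,0],[0,-0.0072,0,0],[0,0,0,0],[0,0,0,0]]' >/dev/null;python3 to.py
python3 -m crank '[[0,0,0.005,0],[0,0,0.006,0],[0,0,0.006,0],[0,0,0.005,0],[0,0,0,0],[0,0,0,0]]' >/dev/null;python3 to.py
python3 -m crank '[[0,0.002,0,0],[0,0.002,0,0],[0,0.002,0,0],[0,0.002,0,0],[0,0.0015,0,0]]' >/dev/null;python3 to.py
```

```text
clock 12.35 tcp [ 0.5494 -0.0876  0.1728] yaw_y 4.5 tilt [-0.0005  0.0002] F [ 0.13 -0.28 -1.29] w 0.0187
clock 12.95 tcp [ 0.5499 -0.0876  0.1508] yaw_y 4.52 tilt [-0.0006  0.0002] F [ 0.39  0.22 -0.59] w 0.0189
clock 13.45 tcp [ 0.5579 -0.087   0.1511] yaw_y 4.53 tilt [-0.0043 -0.0002] F [-5.57 -1.    1.16] w 0.0185
```

```bash
python3 -m crank '[[0,0.0015,0,0],[0,0.0015,0,0],[0,0.0015,0,0],[0,0.001,0,0],[0,0.001,0,0],[0,0,0,0]]' >/dev/null;python3 to.py
python3 -m crank '[[0,0.001,0,0],[0,0.0005,0,0],[0,0,0,0],[0,0,0,0]]' >/dev/null;python3 to.py
python3 -m crank '[[0,-0.002,-0.008,0],[0,0,-0.008,0],[0,0,-0.006,0],[0,0,0,0],[0,-0.0075,0,0],[0,-0.0067,0,0],[0,0,0,0],[0,0,0,0]]' >/dev/null;python3 to.py
python3 - <<'E'
from w import *
s,f=wrist('w6');im=f['pixels']
cv2.imwrite('pics/crop8.png',cv2.resize(im[170:290,240:390],None,fx=5,fy=5,interpolation=cv2.INTER_CUBIC))
E
```

```text
clock 14.05 tcp [ 0.5635 -0.0865  0.1502] yaw_y 4.53 tilt [-0.0064 -0.    ] F [-5.9   0.03  0.2 ] w 0.0187
clock 14.45 tcp [ 0.5646 -0.0864  0.1499] yaw_y 4.53 tilt [-0.0072  0.    ] F [-6.26 -1.95 -1.76] w 0.019
clock 15.25 tcp [ 0.5508 -0.0875  0.1729] yaw_y 4.5 tilt [-0.0004  0.0002] F [0.3  0.22 0.06] w 0.0191
```

View pics/crop8.png

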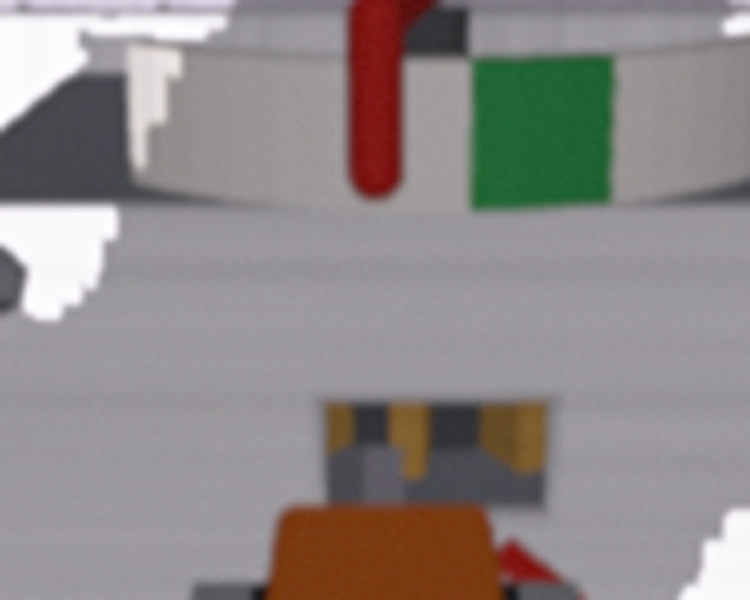

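Pointer now at (377,130) with green at columns 472–612, so it has about 14–32° to go. The next tooth is at column 409 and the blade at 382, so I back off 2.3 mm before inserting.

```bash
python3 -m crank '[[0,-0.0023,0,0],[0,0,0.005,0],[0,0,0.006,0],[0,0,0.006,0],[0,0,0.005,0],[0,0,0,0],[0,0,0,0]]' >/dev/null;python3 to.py
python3 -m crank '[[0,0.002,0,0],[0,0.002,0,0],[0,0.0015,0,0],[0,0.0015,0,0],[0,0.001,0,0],[0,0,0,0]]' >/dev/null;python3 to.py
python3 -m crank '[[0,0.001,0,0],[0,0.0005,0,0],[0,0,0,0]]' >/dev/null;python3 to.py
```

```text
clock 16.0 tcp [ 0.5489 -0.0877  0.1508] yaw_y 4.52 tilt [-0.0006  0.0002] F [-1.09 -0.15 -0.72] w 0.0191
clock 16.6 tcp [ 0.5555 -0.0872  0.1513] yaw_y 4.53 tilt [-0.0039 -0.0002] F [-5.6  -0.1   2.42] w 0.0188
clock 16.9 tcp [ 0.557  -0.0871  0.1513] yaw_y 4.53 tilt [-0.0038 -0.0001] F [-5.17 -0.66  2.59] w 0.0182
```

```bash
for i in 1; do :; done; python3 -m crank '[[0,0.001,0,0],[0,0,0,0]]' >/dev/null;python3 to.py;  python3 -m crank '[[0,0.001,0,0],[0,0,0,0]]' >/dev/null;python3 to.py
```

```text
clock 17.1 tcp [ 0.5579 -0.087   0.1512] yaw_y 4.53 tilt [-0.0041 -0.0001] F [-5.28 -1.58  1.83] w 0.0189
clock 17.3 tcp [ 0.5588 -0.0869  0.1511] yaw_y 4.53 tilt [-0.0045 -0.0001] F [-4.1   0.01  0.98] w 0.0191
```

```bash
python3 -m crank '[[0,0.001,0,0],[0,0,0,0]]' >/dev/null;python3 to.py;  python3 -m crank '[[0,0.001,0,0],[0,0,0,0]]' >/dev/null;python3 to.py
```

```text
clock 17.5 tcp [ 0.5596 -0.0869  0.151 ] yaw_y 4.53 tilt [-0.0048 -0.0001] F [-6.04 -0.88  1.04] w 0.0186
clock 17.7 tcp [ 0.5604 -0.0868  0.1508] yaw_y 4.53 tilt [-0.0052 -0.0001] F [-5.62 -0.81  1.7 ] w 0.0189
```

```bash
python3 -m crank '[[0,0.001,0,0],[0,0,0,0]]' >/dev/null;python3 to.py;  python3 -m crank '[[0,0.001,0,0],[0,0,0,0]]' >/dev/null;python3 to.py
```

```text
clock 17.9 tcp [ 0.5613 -0.0867  0.1507] yaw_y 4.53 tilt [-0.0056 -0.0001] F [-4.96 -0.68  0.83] w 0.0189
clock 18.1 tcp [ 0.5619 -0.0867  0.1506] yaw_y 4.53 tilt [-0.0066 -0.0001] F [-5.75 -1.35  0.99] w 0.0188
```

```bash
python3 -m crank '[[0,0.001,0,0],[0,0,0,0]]' >/dev/null;python3 to.py;  python3 -m crank '[[0,0,0,0]]' >/dev/null;python3 to.py
```

```text
clock 18.3 tcp [ 0.5624 -0.0866  0.1504] yaw_y 4.54 tilt [-0.0079 -0.0001] F [-7.49 -0.74  2.16] w 0.0189
clock 18.4 tcp [ 0.5624 -0.0866  0.1505] yaw_y 4.53 tilt [-0.0078 -0.0001] F [-6.26 -1.08  2.1 ] w 0.019
```

```bash
python3 -m crank '[[0,0.001,0,0],[0,0,0,0]]' >/dev/null;python3 to.py;  python3 -m crank '[[0,0.001,0,0],[0,0,0,0]]' >/dev/null;python3 to.py
```

```text
clock 18.6 tcp [ 0.5629 -0.0866  0.1504] yaw_y 4.54 tilt [-0.0091 -0.0002] F [-9.23 -1.26  2.93] w 0.019
clock 18.8 tcp [ 0.5634 -0.0865  0.1502] yaw_y 4.54 tilt [-0.0105 -0.0002] F [-9.12 -0.74  2.74] w 0.0187
```

```bash
python3 -m crank '[[0,0.001,0,0],[0,0.001,0,0],[0,0,0,0]]' >/dev/null;python3 to.py;  python3 -m crank '[[0,0.001,0,0],[0,0,0,0]]' >/dev/null;python3 to.py; python3 -m crank '[[0,0,0,0]]' >/dev/null;python3 to.py
```

```text
clock 19.1 tcp [ 0.5643 -0.0864  0.15  ] yaw_y 4.55 tilt [-0.0131 -0.0003] F [-12.85  -1.95   3.87] w 0.0189
clock 19.3 tcp [ 0.5647 -0.0864  0.1499] yaw_y 4.55 tilt [-0.0146 -0.0004] F [-12.64  -2.17   5.39] w 0.0187
clock 19.4 tcp [ 0.5647 -0.0864  0.1499] yaw_y 4.55 tilt [-0.0145 -0.0004] F [-12.82  -3.21   4.77] w 0.0191
```

```bash
python3 -m crank '[[0,0.001,0,0],[0,0.0007,0,0],[0,0,0,0]]' >/dev/null;python3 to.py;  for i in 1 2; do python3 -m crank '[[0,0,0,0]]' >/dev/null;python3 to.py; done
```

```text
clock 19.7 tcp [ 0.5654 -0.0864  0.1497] yaw_y 4.55 tilt [-0.017  -0.0004] F [-15.13  -1.39   5.63] w 0.0191
clock 19.8 tcp [ 0.5654 -0.0863  0.1497] yaw_y 4.56 tilt [-0.0169 -0.0004] F [-15.25  -1.43   6.04] w 0.019
clock 19.9 tcp [ 0.5654 -0.0864  0.1497] yaw_y 4.55 tilt [-0.0168 -0.0004] F [-14.9   -2.29   5.4 ] w 0.0185
```

```bash
python3 -m crank '[[0,0,0,0],[0,0,0,0],[0,0,0,0]]' >/dev/null;python3 to.py;python3 -m crank '[[0,0,0,0],[0,0,0,0],[0,0,0,0]]' >/dev/null;python3 to.py
python3 -m crank '[[0,-0.003,0,0],[0,-0.003,0,0],[0,-0.003,0,0],[0,-0.001,0,0],[0,0,0,0],[0,0,0,0]]' >/dev/null;python3 to.py
```

```text
clock 20.2 tcp [ 0.5654 -0.0863  0.1497] yaw_y 4.55 tilt [-0.0169 -0.0004] F [-14.77  -2.42   6.28] w 0.0189
clock 20.5 tcp [ 0.5654 -0.0863  0.1497] yaw_y 4.55 tilt [-0.0169 -0.0004] F [-15.33  -2.41   4.22] w 0.0189
clock 21.1 tcp [ 0.5625 -0.0867  0.1514] yaw_y 4.52 tilt [ 0.0007 -0.0002] F [-1.09 -0.04 -0.9 ] w 0.019
```

```bash
python3 -m crank '[[0,0,-0.008,0],[0,0,-0.012,0],[0,0,-0.015,0],[0,0,-0.015,0],[0,0,-0.008,0],[0,0,0,0],[0,0,0,0]]' >/dev/null;python3 to.py 0.532 0.1675 0.207 2
python3 - <<'E'
from w import *
s,f=wrist('w7');im=f['pixels']
cv2.imwrite('pics/crop9.png',cv2.resize(im[170:300,220:400],None,fx=4,fy=4,interpolation=cv2.INTER_CUBIC))
E
```

```text
clock 21.8 tcp [ 0.5621 -0.0867  0.2094] yaw_y 4.52 tilt [ 0.0004 -0.0001] F [ 0.51  0.12 -1.65] w 0.0186
shift [ 0.2558 -0.01    0.0023] turn 0.0439
```

View pics/crop9.png

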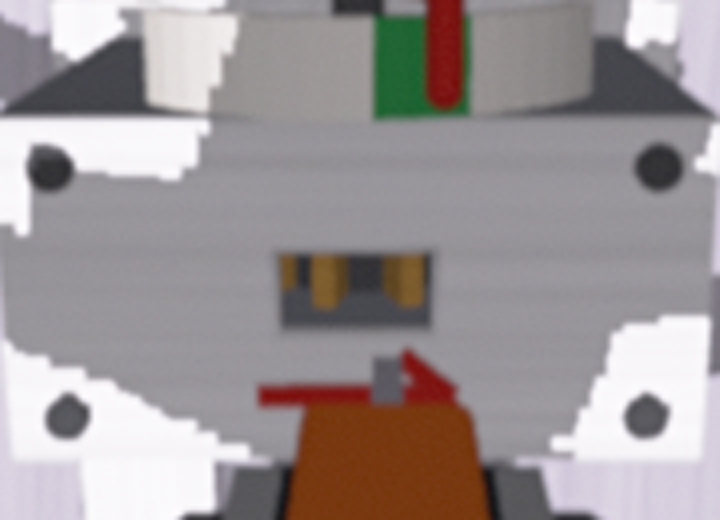

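The pointer at (443,60) is inside the green (columns 375–470), in its right-hand part. Now back to the stand.

```bash
python3 -m crank '[[0,0,0,0.044],[0.04,-0.0035,0,0],[0.045,-0.004,0,0],[0.045,-0.004,0,0],[0.045,-0.004,0,0],[0.045,-0.003,0,0],[0.035,-0.0027,0,0],[0,0,0,0]]' >/dev/null
python3 -m crank '[[0,0,0.01,0],[0,0,0,0],[0,0,0,0],[0,0,0,0]]' >/dev/null;python3 to.py 0.532 0.1675 0.0578 2
python3 - <<'E'
from w import *
s,f=wrist('w8');im=f['pixels']
cv2.imwrite('pics/crop10.png',cv2.resize(im[170:300,230:400],None,fx=4,fy=4,interpolation=cv2.INTER_CUBIC))
E
```

```text
clock 23.05 tcp [0.5323 0.1662 0.1989] yaw_y 1.88 tilt [-0.0005 -0.0002] F [ 1.07 -0.26 -1.84] w 0.0187
shift [ 0.0014 -0.0002  0.1411] turn -0.0021
```

The viewer limit is reached, so from here I rely on position and force readings.

```bash
python3 -m crank '[[0.001,-0.0011,0.02,0],[0,0,0.03,0],[0,0,0.03,0],[0,0,0.02,0],[0,0,0.005,0],[0,0,0,0],[0,0,0,0]]' >/dev/null;python3 to.py 0.5312 0.1672 0.058 2
python3 -m crank '[[0,0,0.005,0],[0,0,0.005,0],[0,0,0,0]]' >/dev/null;python3 to.py 0.5312 0.1672 0.058 2
```

```text
clock 23.8 tcp [0.5323 0.1683 0.0956] yaw_y 1.97 tilt [0.0027 0.0004] F [ 1.11  0.35 -0.85] w 0.0188
shift [-0.0011 -0.0012  0.0376] turn -0.0006
clock 24.1 tcp [0.5305 0.1683 0.0838] yaw_y 1.99 tilt [-0.0008 -0.0001] F [-0.95  0.05 -1.01] w 0.0186
shift [-0.0011  0.0007  0.0258] turn -0.0001
```

```bash
python3 -m crank '[[-0.001,0.0003,0.005,0],[0,0,0.007,0],[0,0,0.007,0],[0,0,0.004,0],[0,0,0,0],[0,0,0,0]]' >/dev/null;python3 to.py 0.5312 0.1672 0.058 2
python3 -m crank '[[0,0,0.001,0],[0,0,0.001,0],[0,0,0,0]]' >/dev/null;python3 to.py 0.5312 0.1672 0.058 2
```

```text
clock 24.7 tcp [0.5312 0.1673 0.0609] yaw_y 1.99 tilt [-0.0004 -0.0001] F [ 0.11  0.05 -0.84] w 0.0184
shift [-0.0001  0.      0.0029] turn -0.0001
clock 25.0 tcp [0.5313 0.1674 0.0592] yaw_y 1.99 tilt [0.0001 0.    ] F [ 0.07 -0.94 -0.92] w 0.0189
shift [-0.0002 -0.0001  0.0012] turn -0.0001
```

```bash
python3 -m crank '[[0,0,0.001,0],[0,0,0,0],[0,0,0,0]]' >/dev/null;python3 to.py
python3 -m crank '[[0,0,0.001,0],[0,0,0,0],[0,0,0,0]]' >/dev/null;python3 to.py
```

```text
clock 25.3 tcp [0.5312 0.1674 0.0582] yaw_y 1.99 tilt [-0. -0.] F [-0.17  0.49 -0.65] w 0.0191
clock 25.6 tcp [0.5315 0.1674 0.0578] yaw_y 2.0 tilt [0.0003 0.    ] F [-2.97 -0.85  4.39] w 0.0189
```

```bash
python3 -m crank '[[0,0,0,0],[0,0,0,0],[0,0,0,0],[0,0,0,0],[0,0,0,0]]' 0.6 >/dev/null;python3 to.py
python3 -m crank '[[0,0,-0.01,0],[0,0,-0.02,0],[0,0,-0.04,0],[0,0,-0.04,0],[0,0,-0.04,0],[0,0,-0.02,0],[0,0,0,0],[0,0,0,0]]' >/dev/null;python3 to.py
python3 -m crank '[[0.045,0,0,0],[0.045,0,0,0],[0.045,0,0,0],[0.045,0,0,0],[0.045,0,0,0],[0.045,0,0,0],[0,0,0,0],[0,0,0,0]]' >/dev/null;python3 to.py
python3 - <<'E'
from workcell import *
from h import *
for c in ['top','scene']:
    f=grab_frame(c);cv2.imwrite(f'pics/{c}9.png',f['pixels'])
    g=cv2.imread(f'pics/{c}0.png').astype(int)
    for l in ['adjuster_tool','stand','jar','nozzle','cutter']: print(c,l,[(round(d['p'],2),np.round(d['extent'],1).tolist()) for d in regions_of(c,l)[:3]])
    def orange(im):
        h=cv2.inRange(cv2.cvtColor(im.astype(np.uint8),cv2.COLOR_BGR2HSV),(5,190,90),(14,255,255));n,_,st,ce=cv2.connectedComponentsWithStats(h)
        return [(st[i].tolist(),np.round(ce[i],1).tolist()) for i in range(1,n) if st[i][4]>25]
    print('before',orange(g));print('after',orange(f['pixels']))
E
```

```text
clock 26.1 tcp [0.5312 0.1674 0.057 ] yaw_y 1.99 tilt [-0.0001  0.    ] F [-0.08 -0.    0.83] w 0.0513
clock 26.9 tcp [0.5312 0.1674 0.2276] yaw_y 1.99 tilt [0.001  0.0001] F [ 0.07 -0.12 -0.01] w 0.051
clock 27.7 tcp [0.5203 0.4373 0.2239] yaw_y 2.12 tilt [-0.0041 -0.0034] F [ 0.1  -0.45 -0.  ] w 0.0511
top adjuster_tool [(0.85, [237.2, 381.6, 31.6, 91.7]), (0.85, [196.7, 316.8, 43.2, 29.6]), (0.69, [262.3, 265.8, 20.6, 18.9])]
top stand [(0.77, [266.2, 270.1, 39.3, 41.7]), (0.33, [408.7, 240.1, 17.8, 18.9])]
top jar [(0.78, [337.2, 329.4, 34.2, 35.1])]
top nozzle [(0.75, [310.0, 164.4, 24.8, 25.5])]
top cutter [(0.6, [195.8, 176.6, 39.4, 36.9])]
before [([174, 309, 29, 22, 148], [187.6, 319.8])]
after [([177, 309, 26, 22, 128], [189.4, 318.4]), ([231, 361, 15, 19, 63], [236.0, 367.5]), ([241, 363, 9, 29, 41], [246.1, 376.3]), ([225, 374, 16, 31, 75], [231.2, 388.0]), ([222, 406, 18, 18, 73], [228.9, 416.7])]
scene adjuster_tool [(0.89, [327.3, 177.4, 27.4, 45.6]), (0.68, [358.1, 214.4, 16.9, 30.8]), (0.46, [383.8, 195.4, 17.0, 28.0])]
scene stand [(0.67, [354.4, 241.8, 43.8, 41.0])]
scene jar [(0.77, [282.4, 226.2, 28.7, 38.9]), (0.51, [359.8, 218.3, 17.9, 35.3])]
scene nozzle [(0.7, [378.7, 336.7, 23.0, 28.8]), (0.41, [355.1, 243.4, 45.5, 43.8])]
scene cutter [(0.8, [459.9, 275.4, 32.5, 37.3]), (0.72, [138.9, 354.9, 273.9, 230.9])]
before [([336, 157, 17, 10, 58], [342.7, 162.3]), ([380, 184, 13, 18, 107], [386.4, 192.3]), ([352, 201, 14, 8, 40], [358.2, 205.2])]
after [([315, 155, 24, 30, 346], [325.8, 169.7]), ([380, 184, 13, 19, 108], [386.3, 192.5]), ([353, 202, 14, 8, 44], [359.0, 206.1])]
```

```bash
python3 -c "
from workcell import *
print(observe()['clock'],sign_off())"
```

```text
the job is handed in; nothing more can be done
28.3 None
```

I finished the sequence and handed the job in at 28.3 s, but the tall orange look-alike is not where it started (last item below).

- **Wheel:** I took the medium orange tool from the blue stand and turned the wheel with four strokes through the slot. The push force read about 4 N, then about 6 N once the pointer was turning, and rose steadily once the wheel stopped yielding.
- **Final press:** I held about 15 N (14.8–15.3 N along the arrow) for about 0.8 s. The highest force I read on the tool was about 16.5 N. The blade tip stayed within 9 mm of the slot's middle by my estimate; the first two strokes ended close to that limit.
- **Pointer:** The last wrist picture shows it in the right-hand part of the green. I kept the gripper and tool clear of it.
- **Tool back home:** The grip met the stand's top at the height where I had picked it up, with about 5 N of contact. I let go and backed the arm away. In the scene picture the tool is within about 1 pixel of where it began.
- **Other objects:** The jar, nozzle, cutter and small look-alike were detected within 1–3 pixels of where they started.
- **What disagreed:**
  - The top and wrist cameras differed by up to 4 mm, so I used the wrist camera.
  - I had used all 12 picture views, so the return to the stand was checked from numbers only.
  - The tall look-alike stood on its blade tip at the start and was lying down by 2.7 s. The fingertips stayed well above and to the side of it and I read no contact force, so I think it fell by itself. I did not see it fall, and I did not stand it up again.

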